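# Ease the sagging bolt off its bent keeper and hold the glass sash ajar

## Task

The pine cabinet's rising glass sash is locked by a steel barrel bolt whose drooping rod has dropped behind the bent lip of its keeper, and the keeper is loose in the soft pine. Take the bolt's black knob, lift the rod just clear of the lip and keep it lifted while you draw the bolt all the way back, without forcing it against the keeper; then raise the sash about five centimetres and finish holding it there, so that I can reach inside. Never let the sash drop, and leave everything else on the bench where it lies.

Things in the scene. Friction and masses are not known exactly. Their poses are not given: they have to be found in the camera images.
- cabinet: Pine cabinet fixed to the bench, 384 mm wide (its y), 200 deep, 200 high, may stand turned. Origin: on the bench under the middle of the sash; -x axis points out of its front, +y to the keeper's post, z up. A framed glass sash (296 wide, 24 thick, 180 high) rises in grooves of the front posts; its top edge is level with the cabinet's top. The bolt lies along that edge, at x = 0, parallel to y.
- knob (a point): Centre of the bolt's upright black knob, 18 mm in diameter, 22 tall, on a thin steel stem (8 mm) above the steel rod (12 mm; its top is 20 mm below this point). At the start 242 mm above the bench, at x = 0, y = +121 mm in the cabinet's frame less what the bolt is drawn. Free on both sides along the cabinet's x; along y the keeper begins 35 mm away.
- bolt (a joint): How far the bolt is drawn back, m: 0 to 0.005 at the start, 0.050 at its end stop (all the way back). Drawing moves the knob along the cabinet's -y axis and drags with about 1 N. From 0.032 on, the nose is out of the keeper.
- bolt_lift (a joint): Tilt of the rod about its tail, rad: 0 as it sags on the keeper's lip, growing as the knob is lifted. The tail slides in a channel 116 mm behind the knob and moves with it, so 0.06 rad is 7 mm at the knob. The rod (0.13 kg) falls back if let go. Stops at 0.125 (knob lifted 14.5 mm); lifting further raises the sash with it.
- keeper: Blackened steel staple on the cabinet's +y post, front edge bent up as a lip 10 mm high; 24 mm clear between its legs, bridge top 37 mm above the post. Origin: on the post top under the lip, x = 0, y = +159 mm in the cabinet's frame. Loose: gives way above 15 N.
- keeper_lip (a point): Middle of the lip's upper edge. The rod's worn notch hangs over it; the rod's nose beyond is 5 mm deeper and 20 mm long and catches on the lip if drawn without lifting. The nose passes with the knob 4 to 10 mm above its resting height (7 is the middle); higher, the rod presses up on the bridge. Keep it lifted until the bolt is drawn 0.032 m.
- sash (a joint): Height of the sash above its sill, m: 0 closed (start), up to 0.10. Weighs about 0.5 kg plus the bolt, about 1 N of friction, and falls shut when let go. It cannot be raised more than some millimetres while the bolt is in the keeper.
- fingerboard: Cracked ebony fingerboard, 270 x 42 x 9 mm, lying on the bench along its x axis. Origin: centre of its underside. Leave alone.
- peg0: Boxwood tuning peg, 78 mm long, lying along its x axis. Origin: underside near the middle. Leave alone.
- peg1: Boxwood tuning peg like peg0. Leave alone.
- peg2: Boxwood tuning peg like peg0. Leave alone.
- peg3: Boxwood tuning peg like peg0. Leave alone.
- reamer: Short brass peg reamer with rosewood grip, 127 mm long, 26 mm wide, lying along its x axis. Origin: underside near the ferrule. Leave alone.
- post_box: Squat walnut box of spruce sound posts, 110 x 80 x 45 mm, posts standing up to 66 mm. Origin: centre of its underside. Leave alone.

How it is judged:
By the outcome, as a careful person would: the job done as asked, in the order asked, and still so for the second after the job is handed in, while the arm keeps its last pose, push and grip.
It also fails if it takes over 35 s, if anything falls off the work surface, if the arm or the gripper's body presses on something with over 40 N, if the wrist force passes 120 N, or if a joint passes its speed limit or range.

## Robot

A 6-joint arm with a two-finger parallel gripper is mounted at the origin on the work surface. World frame = base frame: x ahead of the robot, y to its left, z up, the work surface at z = 0. Lengths are in m, angles in rad, forces in N, time in s.
With the tool pointing down it reaches from about 0.25 to 0.725 m from the base axis. Payload 4 kg.
Tool frame: the origin (TCP) lies between the finger pads; the fingertips stand 11 mm ahead of it and the grasp point (between the pads) lies 8 mm behind it (tcp_to_tips is the z of the fingertips in the tool frame, in m); z points along the fingers, y is the direction in which the jaws open and shut (so a half turn about z gives the same grasp; the last joint's range is limited). The gripper opens to 85 mm and grips with 20 to 120 N. Pads are 22 mm wide; open, the fingers measure 114 mm over their backs; the gripper's body (76 mm by 85 mm) begins 54 mm behind the grasp point. The pads swing forward as they close: fully open they stand 13 mm farther back than shut.
Start: joints at [-1.291, 0.241, 0.005, 1.335, 0, 1.571], TCP at [0.138, -0.481, 0.242] pointing down, gripper open.
Joint ranges: [-2.72, 2.72], [-1.05, 1.87], [-1.09, 1.28], [-1.99, 2.15], [-1.42, 1.44], [-3.14, 3.14]. Speed limits (rad/s): [2.79, 2.79, 3.14, 3.14, 3.14, 3.14].

## Interface

Orientations are given as a unit quaternion [x, y, z, w].
In Python, from workcell import * gives the robot as it stands.
- The arm moves only by the tool move_arm, never from a script. Its argument "moves" is a list that holds one entry, the list of rows, each a list of 7 numbers: the shift along the world's x, y, z in units of 500 mm (1.0 is 500 mm), then the turn, a rotation vector about the world's x, y, z in units of 30 degrees (1.0 is 30 degrees), then the closure, from -1 (fully open) to 1 (shut), so that 0 is half open. A call has 1 to 8 rows; each row shifts and turns the pose as measured when the row begins; what a row does not reach is not made up. A row lasts 1/12 s, in which the tool goes at most 41.7 mm and 7.16 degrees, less where a joint would pass 70% of its speed; a pose out of reach is approached as far as the arm can. A call with a number of a shift or a turn outside -1 to 1 is refused whole. A call with a gripper value outside its range is refused whole. The fingers move at their own pace and stop on an object; the grip force is fixed at half the most. Time passes only in rows, so rows that do not move let the fingers close. It gives the time, the measured TCP pose, the force and the opening at its end, in the units of the state.
- get_obs(): the state, without advancing time (a new reading comes with each control period).
- camera(name): name is "scene" or "top" or "wrist"; returns a dict with "pixels" (400x640x3 uint8, red, green, blue), "range_z" (400x640 float32, m along the optical axis (not along the pixel's ray), 0 where there is no reading), "fx", "fy", "cx", "cy" (pixels), "extrinsics" (4x4, takes a point from camera to world coordinates). Camera axes: x right, y down, z forward; pixel columns grow to the right and rows downward; lengths in m; the calibration is good to about 2 mm. A picture is of the moment at which its call begins.
- job_done(): hands the job in, once; it reports no verdict.
The state is a dict: "clock": time; "joint_pos": joint angles; "joint_vel": joint speeds; "tau": joint torques, N m; "eef_pos": TCP position; "tool_rot": TCP orientation; "ft_force": force on the tool from outside, world axes, zero at the start; "ft_torque": the same for the moment, N m; "grip_width": finger opening in m.
Only numpy, scipy, OpenCV 4.12 (cv2) and the standard library are available. Lean on these libraries where they do the work, as an engineer would, in place of code of your own. Each camera call takes 0.05 s, during which the arm holds its last target.

## Working session

There is one attempt and no reset: what is moved stays moved. The work goes in short steps, Python scripts to look and compute and a tool call to move; the robot and the scene stay as the last step left them, time stands still between calls to the robot, and variables do not carry over. Pictures are saved under pics/ and viewed, and the job is handed in when it is done.

Besides the shell and the picture viewer there is one more tool, called after "Call:" by a JSON object that holds its "op" and its "data", one argument or row to a line. move_arm: Moves the arm, as the interface text tells. Shifts and turns lie within -1 to 1; 1 stands for 500 mm of shift or 30 degrees of turn. Its arguments: {"type":"object","properties":{"moves":{"type":"array","items":{"type":"array","items":{"type":"array","items":{"type":"number"}}}}},"required":["moves"]}

```bash
mkdir -p pics; python3 - <<'E'
from workcell import *
import cv2,numpy as np
o=get_obs();print(o)
for n in("scene","top"):
    c=camera(n);cv2.imwrite(f"pics/{n}0.png",c["pixels"][:,:,::-1]);np.savez(f"{n}0.npz",**c)
    print(n,c["fx"],c["fy"],c["cx"],c["cy"],np.round(c["extrinsics"],4).tolist())
E
```

```text
{'clock': 0.0, 'joint_pos': array([-1.29098619e+00,  2.41404287e-01,  3.75797245e-03,  1.33520090e+00,
       -4.12118879e-06,  1.57081187e+00]), 'joint_vel': array([-0.00073803, -0.00148605,  0.00115553,  0.00144626, -0.00018817,
        0.00120742]), 'tau': array([ 1.30474276e-03, -3.72320437e+01,  2.52406150e+01,  1.71523966e-02,
        1.93371540e-05,  2.62856553e-06]), 'eef_pos': array([ 0.13792148, -0.47998372,  0.24143015]), 'tool_rot': array([ 9.90229802e-01,  1.39441343e-01, -1.45045784e-04, -1.01513742e-03]), 'ft_force': array([-0.90938812, -0.32272014,  0.19578625]), 'ft_torque': array([-0.04116762,  0.02308931, -0.01650387]), 'grip_width': 0.08495234228774876}
scene 488.49168618485083 488.49168618485083 319.77762345228314 195.37724765904872 [[0.8156, 0.4543, -0.3583, 0.9373], [0.5784, -0.6543, 0.4871, -0.5494], [-0.0131, -0.6045, -0.7965, 1.1374], [0.0, 0.0, 0.0, 1.0]]
top 399.0979218586958 399.0979218586958 316.4121878313975 204.6457921011924 [[0.0077, -0.9991, 0.0408, 0.4678], [-1.0, -0.0078, -0.0032, 0.0478], [0.0035, -0.0408, -0.9992, 1.1312], [0.0, 0.0, 0.0, 1.0]]
```

View pics/scene0.png

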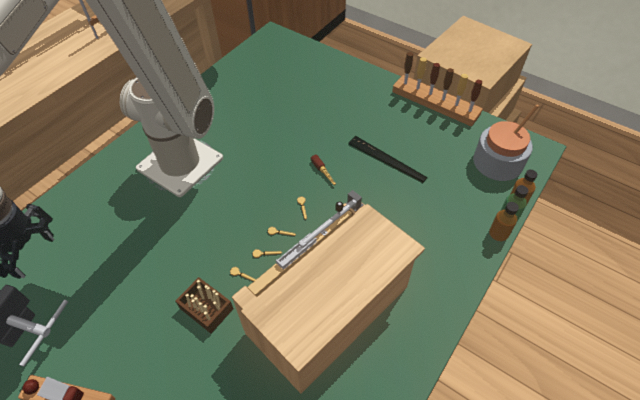

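View pics/top0.png

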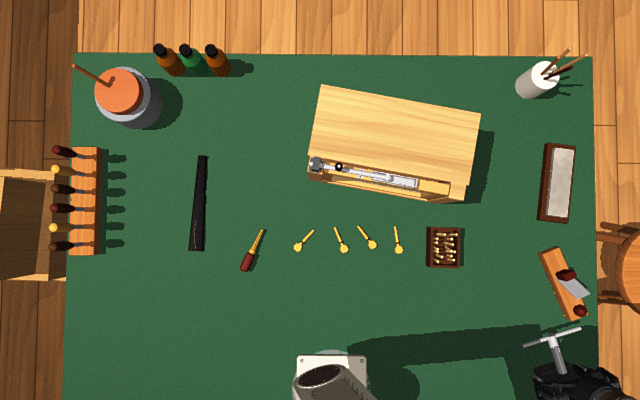

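The scene view shows the knob near (339,206) with the keeper at (353,202). The top view shows the knob near (339,167), the keeper near (316,164), and the bolt running right to about (418,184). Next I'll measure these.

```bash
cat > h.py <<'E'
import numpy as np,cv2
def load(f): return dict(np.load(f))
def ray(c,u,v):
    d=np.array([(u-c["cx"])/c["fx"],(v-c["cy"])/c["fy"],1.]);E=c["extrinsics"];return E[:3,3],E[:3,:3]@d
def plane(c,u,v,z):
    o,d=ray(c,u,v);return o+d*(z-o[2])/d[2]
def tri(a,b):
    (o1,d1),(o2,d2)=a,b
    s=np.linalg.lstsq(np.c_[d1,-d2],o2-o1,rcond=None)[0]
    p,q=o1+s[0]*d1,o2+s[1]*d2;return (p+q)/2,np.linalg.norm(p-q)
def pt(c,u,v):
    o,d=ray(c,u,v);return o+d*c["range_z"][int(v),int(u)]
E
python3 - <<'E'
from h import *
S,T=load("scene0.npz"),load("top0.npz")
def knob(c,u0,v0,r=9):
    P=c["pixels"];m=(P.max(2)<45)
    W=np.zeros_like(m);W[v0-r:v0+r+1,u0-r:u0+r+1]=1
    n,l,st,ce=cv2.connectedComponentsWithStats((m&W).astype(np.uint8))
    for i in range(1,n):print(st[i],ce[i], )
    return ce
knob(S,339,206);knob(T,339,167)
# points on cabinet top by depth
for n,c,b in(("s",S,(225,180,435,390)),("t",T,(300,75,490,210))):
    x0,y0,x1,y1=b
    vv,uu=np.mgrid[y0:y1,x0:x1];z=c["range_z"][y0:y1,x0:x1]
    d=np.stack([(uu-c["cx"])/c["fx"]*z,(vv-c["cy"])/c["fy"]*z,z],-1)@c["extrinsics"][:3,:3].T+c["extrinsics"][:3,3]
    k=(abs(d[...,2]-.2)<.006)
    print(n,np.median(d[k][:,2]))
    r=cv2.minAreaRect(d[k][:,:2].astype(np.float32)*1000);print(r)
    print(cv2.boxPoints(r))
for n,c,(u,v) in(("s",S,(315,230)),("t",T,(365,170))):
    x0,y0=u-75,v-45
    cv2.imwrite(f"pics/c{n}.png",cv2.resize(c["pixels"][y0:y0+90,x0:x0+150,::-1],None,fx=5,fy=5,interpolation=cv2.INTER_NEAREST))
E
```

```text
[337 205   1   1   1] [337. 205.]
[341 208   1   2   2] [341.  208.5]
[335 163   7   8  28] [338.32142857 166.60714286]
s 0.1996214896456725
((653.2662963867188, -132.63607788085938), (386.470947265625, 212.56729125976562), 79.74244689941406)
[[ 514.27124  -303.85684 ]
 [ 723.44116  -341.70938 ]
 [ 792.26135    38.584686]
 [ 583.09143    76.437225]]
t 0.20013964749705904
((655.7764892578125, -134.07781982421875), (384.8612060546875, 211.32232666015625), 79.8897476196289)
[[ 517.9762  -304.97226]
 [ 726.0171  -342.0684 ]
 [ 793.5768    36.81662]
 [ 585.5359    73.91275]]
```

```bash
sleep 0
```

```text
(no output)
```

View pics/cs.png

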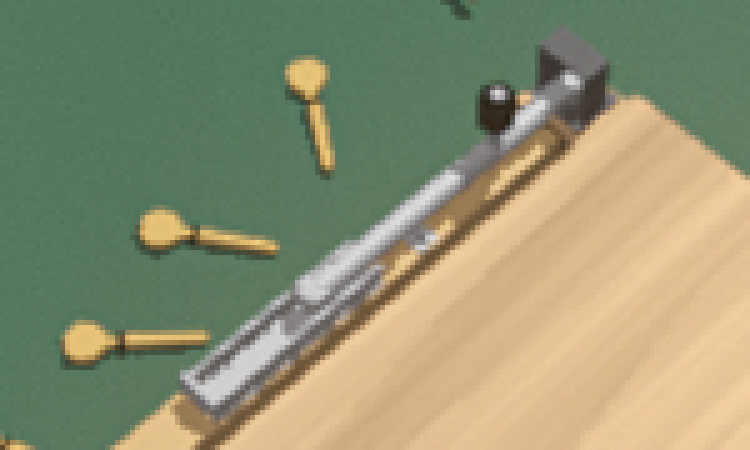

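View pics/ct.png

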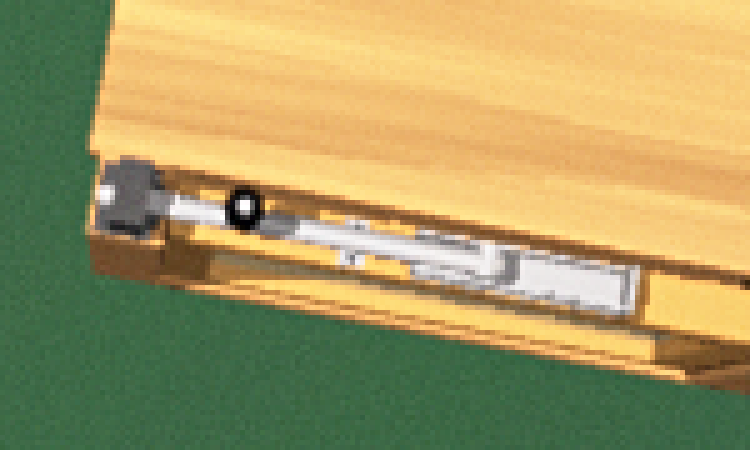

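```bash
python3 - <<'E'
from h import *
S,T=load("scene0.npz"),load("top0.npz")
print("tri",tri(ray(S,339.2,206.6),ray(T,338.7,166.6)))
print("top plane .25",plane(T,338.7,166.6,.250),"scene .242",plane(S,339.2,206.6,.242))
print("depth T",pt(T,339,166),pt(S,339,207))
# rod line: steel near-gray pts; rod axis in top view
C=lambda x,y:(290+x/5,125+y/5)
for p,z in(((180,207),.222),((480,258),.215),((130,195),.237),((635,290),.2),((505,263),.21)): print(p,plane(T,*C(*p),z),pt(T,*C(*p)))
a=plane(T,*C(180,207),.222)-plane(T,*C(480,258),.215);print("yaw",np.degrees(np.arctan2(-a[0],a[1])))
E
```

```text
tri (array([ 0.58964075, -0.00403327,  0.24385889]), np.float64(0.00037365986597116574))
top plane .25 [ 0.58864987 -0.00378781  0.25      ] scene .242 [ 0.58905899 -0.00277499  0.242     ]
depth T [ 0.58948142 -0.00422752  0.25368788] [ 0.59181471 -0.00788147  0.24844091]
(180, 207) [0.59271387 0.02365124 0.222     ] [0.59335944 0.02352623 0.21730304]
(480, 258) [ 0.57117809 -0.11503771  0.215     ] [ 0.57047667 -0.11393304  0.22121338]
(130, 195) [0.59589796 0.04660572 0.237     ] [0.59592969 0.04660541 0.23677858]
(635, 290) [ 0.55841092 -0.19037215  0.2       ] [ 0.55847306 -0.19053543  0.19936179]
(505, 263) [ 0.56950956 -0.12752508  0.21      ] [ 0.57068559 -0.1295519   0.19935382]
yaw -8.826460078491612
```

Call:
{"op": "move_arm", "data": {
  "moves": [
    [[0.04, 0.045, 0.03, 0, 0, 0.1, -1], [0.04, 0.045, 0.03, 0, 0, 0.1, -1], [0.04, 0.045, 0.03, 0, 0, 0.1, -1], [0.04, 0.045, 0.03, 0, 0, 0.1, -1], [0.04, 0.045, 0.03, 0, 0, 0.1, -1], [0.04, 0.045, 0.02, 0, 0, 0.1, -1], [0.04, 0.045, 0.02, 0, 0, 0.1, -1], [0.04, 0.045, 0.02, 0, 0, 0.1, -1]]
  ]
}}

```text
clock: 0.77
eef_pos: [0.2973, -0.2925, 0.3431]
tool_rot: [0.939, 0.345, -0.004, -0.008]
ft_force: [0.0, 0.3, 0.4]
grip_width: 0.0853
```

Call:
{"op": "move_arm", "data": {
  "moves": [
    [[0.045, 0.045, 0, 0, 0, 0.1, -1], [0.045, 0.045, 0, 0, 0, 0.1, -1], [0.045, 0.045, 0, 0, 0, 0.1, -1], [0.045, 0.045, 0, 0, 0, 0.1, -1], [0.045, 0.045, 0, 0, 0, 0.1, -1], [0.045, 0.045, 0, 0, 0, 0.1, -1], [0.045, 0.045, 0, 0, 0, 0.1, -1], [0.045, 0.045, 0, 0, 0, 0.1, -1]]
  ]
}}

```text
clock: 1.43
eef_pos: [0.4834, -0.1016, 0.3442]
tool_rot: [0.841, 0.542, -0.005, -0.006]
ft_force: [0.7, -0.9, 0.7]
grip_width: 0.0853
```

Call:
{"op": "move_arm", "data": {
  "moves": [
    [[0.042, 0.039, 0, 0, 0, 0.096, -1], [0.042, 0.039, 0, 0, 0, 0.096, -1], [0.042, 0.039, 0, 0, 0, 0.096, -1], [0.042, 0.039, 0, 0, 0, 0.096, -1], [0.042, 0.039, 0, 0, 0, 0.096, -1], [0, 0, 0, 0, 0, 0, -1], [0, 0, 0, 0, 0, 0, -1]]
  ]
}}

```text
clock: 2.02
eef_pos: [0.595, 0.0081, 0.337]
tool_rot: [0.758, 0.652, -0.009, -0.008]
ft_force: [-0.7, -0.2, 0.4]
grip_width: 0.0855
```

```bash
cat > look.py <<'E'
import sys
from workcell import *
from h import *
from scipy.spatial.transform import Rotation as R
def st():
    o=get_obs();M=R.from_quat(o["tool_rot"]).as_matrix()
    print(round(o["clock"],2),"pos",np.round(o["eef_pos"],4),"w",round(o["grip_width"],4),"F",np.round(o["ft_force"],1),"T",np.round(o["ft_torque"],2))
    print("yaw y",np.degrees(np.arctan2(M[1,1],M[0,1])).round(2),"z",M[:,2].round(4)); return o,M
def shot(n,tag):
    c=camera(n);np.savez(f"{tag}.npz",**c);cv2.imwrite(f"pics/{tag}.png",c["pixels"][:,:,::-1]);return c
if __name__=="__main__":
    st()
    for a in sys.argv[1:]:
        n,t=a.split(":");shot(n,t)
E
python3 look.py wrist:w1
```

```text
2.02 pos [0.595  0.0081 0.337 ] w 0.0855 F [-0.7 -0.2  0.4] T [-0.05 -0.02  0.02]
yaw y -8.66 z [-2.510e-02  7.000e-04 -9.997e-01]
```

View pics/w1.png

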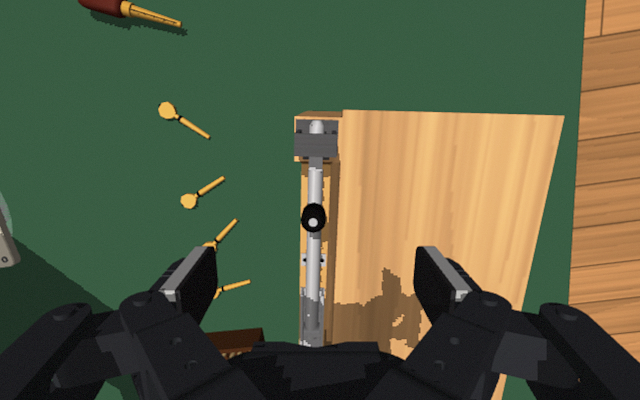

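The wrist view shows the knob at about (313,217), the rod running down column ~315 to the keeper at (316,145), and clear space on both sides of the knob.

```bash
python3 - <<'E'
from h import *
W=load("w1.npz");T=load("top0.npz");S=load("scene0.npz")
P=W["pixels"];m=(P.max(2)<45).astype(np.uint8);m[:195]=0;m[240:]=0;m[:,:295]=0;m[:,335:]=0
n,l,s,ce=cv2.connectedComponentsWithStats(m);i=1+s[1:,4].argmax();print(s[i],ce[i])
print("bounds .245",plane(W,*ce[i],.245),pt(W,*ce[i]))
print("triW-T",tri(ray(W,*ce[i]),ray(T,338.7,166.6)),"triW-S",tri(ray(W,*ce[i]),ray(S,339.2,206.6)))
# cabinet front edge of top board
for u,v in((343,112),(341,165),(316,165),(316,180),(314,300)):print(u,v,pt(W,u,v).round(4))
# rod axis cols by brightness/gray
Z=[]
for v in list(range(170,200))+list(range(235,330,3)):
    r=P[v,295:335].astype(int);g=(r.max(1)-r.min(1)<14)&(r.min(1)>90)
    if g.sum()>4:
        u=295+np.where(g)[0].mean();p=plane(W,u+.5-.5,v,.2175);Z.append(p[:2])
Z=np.array(Z);vx,vy,x0,y0=cv2.fitLine(Z.astype(np.float32),cv2.DIST_HUBER,0,.01,.01).ravel()
if vy<0:vx,vy=-vx,-vy
print("rod yaw",np.degrees(np.arctan2(-vx,vy)),"x at y=-.0035",x0+vx/vy*(-.0035-y0),len(Z))
E
```

```text
[301 203  25  29 471] [313.2611465  216.81528662]
bounds .245 [ 0.59041473 -0.00337404  0.245     ] [ 0.5910009  -0.00095689  0.25202594]
triW-T (array([ 0.58997007, -0.00440815,  0.2415975 ]), np.float64(0.00041702017888753607)) triW-S (array([ 0.59006016, -0.00386293,  0.24386653]), np.float64(0.0005463743446148171))
343 112 [0.623  0.0636 0.1982]
341 165 [0.6159 0.0221 0.1992]
316 165 [0.5965 0.0281 0.2161]
316 180 [0.5947 0.0163 0.2158]
314 300 [ 0.5774 -0.0871  0.2186]
rod yaw -10.08697 x at y=-.0035 0.5902087 62
```

Call:
{"op": "move_arm", "data": {
  "moves": [
    [[-0.01, -0.024, -0.02, 0, -0.048, -0.047, -1], [0, 0, -0.04, 0, 0, 0, -1], [0, 0, -0.04, 0, 0, 0, -1], [0, 0, -0.03, 0, 0, 0, -1], [0, 0, 0, 0, 0, 0, -1], [0, 0, 0, 0, 0, 0, -1]]
  ]
}}

```text
clock: 2.57
eef_pos: [0.585, -0.0093, 0.2705]
tool_rot: [0.77, 0.639, 0.0, -0.0]
ft_force: [-0.1, -0.1, 0.2]
grip_width: 0.0857
```

```bash
python3 look.py wrist:w2
```

```text
2.57 pos [ 0.585  -0.0093  0.2705] w 0.0857 F [-0.1 -0.1  0.2] T [-0.01 -0.04  0.  ]
yaw y -10.64 z [ 4.e-04  5.e-04 -1.e+00]
```

View pics/w2.png

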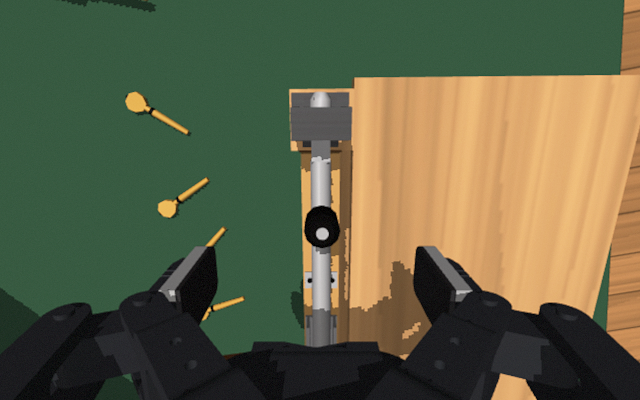

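```bash
python3 - <<'E'
from h import *
W=load("w2.npz");T=load("top0.npz");S=load("scene0.npz")
E=W["extrinsics"];print(E.round(4).tolist(),W["cx"],W["cy"],W["fx"])
P=W["pixels"];m=(P.max(2)<60).astype(np.uint8);m[:203]=0;m[252:]=0;m[:,:300]=0;m[:,342:]=0
n,l,s,ce=cv2.connectedComponentsWithStats(m);i=1+s[1:,4].argmax();print(s[i],ce[i])
print(tri(ray(W,*ce[i]),ray(T,338.7,166.6)),tri(ray(W,*ce[i]),ray(S,339.2,206.6)))
print(plane(W,321.5,227,.244))
E
```

```text
[[0.9829, -0.1778, -0.0488, 0.5978], [-0.1844, -0.9475, -0.2611, 0.0552], [0.0001, 0.2657, -0.9641, 0.4006], [0.0, 0.0, 0.0, 1.0]] 315.0298753902488 194.86340509433626 330.06223291329667
[ 305  206   35   42 1022] [321.54403131 225.86692759]
(array([ 0.58988829, -0.00434444,  0.24227586]), np.float64(0.000409004545413093)) (array([ 0.58997813, -0.00390682,  0.24391632]), np.float64(0.0003484655086429814))
[ 0.59001486 -0.00440464  0.244     ]
```

Call:
{"op": "move_arm", "data": {
  "moves": [
    [[0.01, 0.01, 0, 0, 0, 0.02, -1], [0, 0, 0, 0, 0, 0, -1], [0, 0, -0.03, 0, 0, 0, -1], [0, 0, -0.02, 0, 0, 0, -1], [0, 0, 0, 0, 0, 0, -1]]
  ]
}}

```text
clock: 3.03
eef_pos: [0.5933, -0.0046, 0.2512]
tool_rot: [0.766, 0.642, 0.005, 0.004]
ft_force: [-0.5, 0.3, 0.8]
grip_width: 0.0854
```

```bash
python3 look.py wrist:w3
```

```text
3.03 pos [ 0.5933 -0.0046  0.2512] w 0.0854 F [-0.5  0.3  0.8] T [0.07 0.05 0.01]
yaw y -10.05 z [ 1.160e-02  3.000e-04 -9.999e-01]
```

View pics/w3.png

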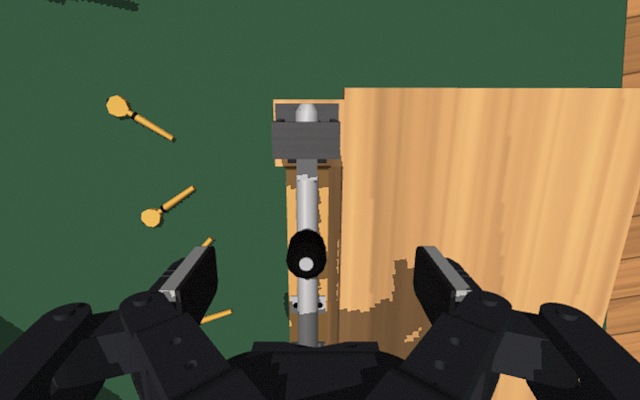

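Call:
{"op": "move_arm", "data": {
  "moves": [
    [[-0.006, 0.001, 0, 0, 0.02, 0, -1], [0, 0, -0.008, 0, 0, 0, -1], [0, 0, -0.008, 0, 0, 0, -1], [0, 0, 0, 0, 0, 0, -1]]
  ]
}}

```text
clock: 3.42
eef_pos: [0.5912, -0.0037, 0.2456]
tool_rot: [0.766, 0.643, 0.002, 0.001]
ft_force: [0.6, -0.9, 0.6]
grip_width: 0.0857
```

```bash
python3 look.py wrist:w4
```

```text
3.42 pos [ 0.5912 -0.0037  0.2456] w 0.0857 F [ 0.6 -0.9  0.6] T [ 0.   -0.01 -0.09]
yaw y -10.02 z [ 3.8e-03  2.0e-04 -1.0e+00]
```

View pics/w4.png

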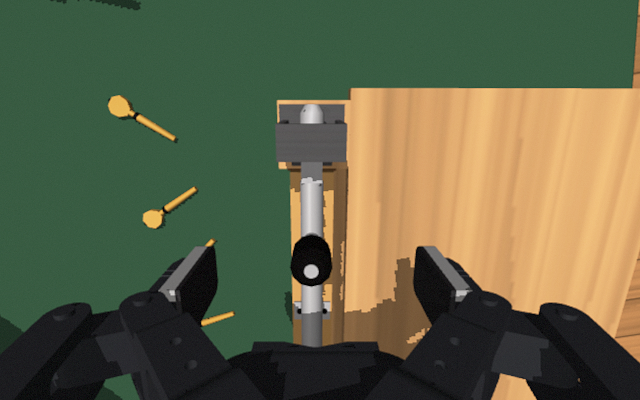

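Call:
{"op": "move_arm", "data": {
  "moves": [
    [[-0.004, 0, 0, 0, 0.008, 0, -1], [0, 0, -0.008, 0, 0, 0, -1], [0, 0, -0.008, 0, 0, 0, -1], [0, 0, 0, 0, 0, 0, -1], [0, 0, 0, 0, 0, 0, -1]]
  ]
}}

```text
clock: 3.88
eef_pos: [0.5893, -0.0038, 0.2376]
tool_rot: [0.766, 0.643, 0.0, 0.0]
ft_force: [0.3, -0.4, -0.9]
grip_width: 0.0855
```

```bash
python3 look.py wrist:w5
```

```text
3.88 pos [ 0.5893 -0.0038  0.2376] w 0.0855 F [ 0.3 -0.4 -0.9] T [ 0.02 -0.03  0.02]
yaw y -10.03 z [ 4.e-04  2.e-04 -1.e+00]
```

View pics/w5.png

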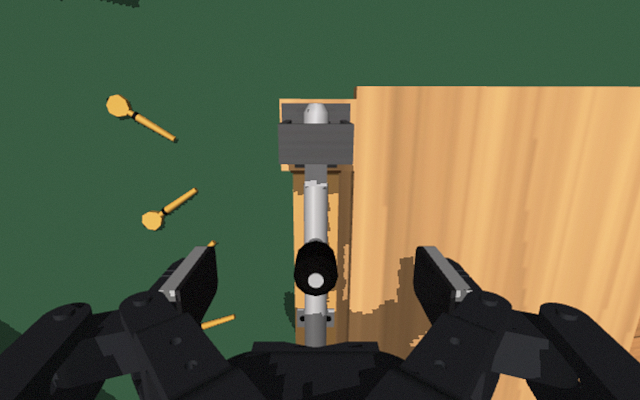

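Call:
{"op": "move_arm", "data": {
  "moves": [
    [[0, 0, 0, 0, 0, 0, 0.4], [0, 0, 0, 0, 0, 0, 0.4], [0, 0, 0, 0, 0, 0, 0.4], [0, 0, 0, 0, 0, 0, 0.4], [0, 0, 0, 0, 0, 0, 0.4], [0, 0, 0, 0, 0, 0, 0.4]]
  ]
}}

```text
clock: 4.43
eef_pos: [0.5894, -0.0038, 0.2378]
tool_rot: [0.766, 0.643, 0.0, 0.0]
ft_force: [-1.0, 0.5, 0.4]
grip_width: 0.0255
```

```bash
python3 look.py wrist:w6
```

```text
4.43 pos [ 0.5894 -0.0038  0.2378] w 0.0255 F [-1.   0.5  0.4] T [-0.04  0.06 -0.03]
yaw y -10.03 z [ 7.e-04  2.e-04 -1.e+00]
```

View pics/w6.png

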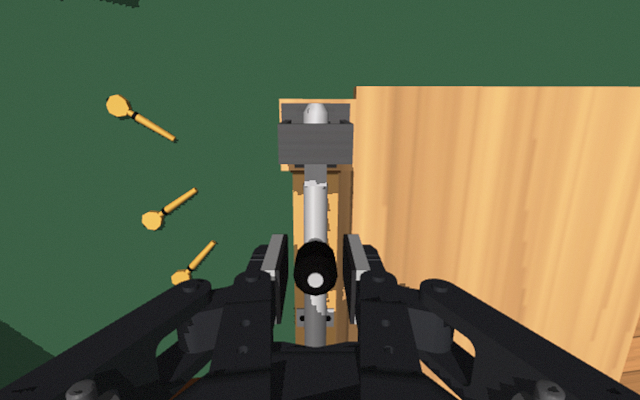

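The knob sits centred at column 315, with the pads at 287 and 344, roughly 28 px of space on each side. I'll close on it.

Call:
{"op": "move_arm", "data": {
  "moves": [
    [[0, 0, 0, 0, 0, 0, 1], [0, 0, 0, 0, 0, 0, 1], [0, 0, 0, 0, 0, 0, 1], [0, 0, 0, 0, 0, 0, 1], [0, 0, 0, 0, 0, 0, 1]]
  ]
}}

```text
clock: 4.9
eef_pos: [0.5894, -0.0038, 0.238]
tool_rot: [0.766, 0.643, 0.0, 0.0]
ft_force: [0.8, -0.1, -0.5]
grip_width: 0.0161
```

```bash
python3 look.py
```

```text
4.9 pos [ 0.5894 -0.0038  0.238 ] w 0.0161 F [ 0.8 -0.1 -0.5] T [-0.06  0.03 -0.03]
yaw y -10.04 z [ 1.e-03  2.e-04 -1.e+00]
```

Call:
{"op": "move_arm", "data": {
  "moves": [
    [[0, -0.001, 0.005, 0.038, -0.007, 0, 1], [0, -0.001, 0.005, 0.038, -0.007, 0, 1], [0, 0, 0, 0, 0, 0, 1]]
  ]
}}

```text
clock: 5.15
eef_pos: [0.5892, -0.0047, 0.2428]
tool_rot: [0.766, 0.643, 0.017, -0.014]
ft_force: [-0.3, 0.6, -1.5]
grip_width: 0.0162
```

```bash
python3 look.py
```

```text
5.15 pos [ 0.5892 -0.0047  0.2428] w 0.0162 F [-0.3  0.6 -1.5] T [0.05 0.03 0.03]
yaw y -10.0 z [ 0.0078  0.0433 -0.999 ]
```

Call:
{"op": "move_arm", "data": {
  "moves": [
    [[0, -0.001, 0.005, 0.03, -0.006, 0, 1], [0, 0, 0, 0, 0, 0, 1], [0, 0, 0, 0, 0, 0, 1]]
  ]
}}

```text
clock: 5.4
eef_pos: [0.5891, -0.0056, 0.2456]
tool_rot: [0.766, 0.642, 0.024, -0.02]
ft_force: [0.5, 0.6, -1.8]
grip_width: 0.016
```

```bash
python3 look.py wrist:w7 scene:s7
```

```text
5.4 pos [ 0.5891 -0.0056  0.2456] w 0.016 F [ 0.5  0.6 -1.8] T [ 0.09 -0.06 -0.01]
yaw y -10.06 z [ 0.0114  0.0623 -0.998 ]
```

View pics/w7.png

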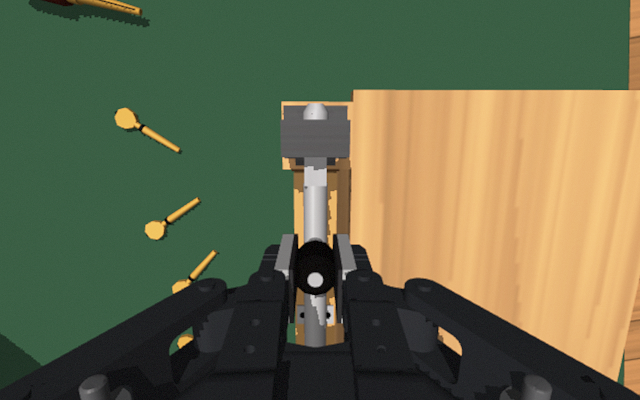

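The knob is in the pads and raised 7.6 mm, the tool is tilted 0.063 rad, and the load is only 2 N. I'll start drawing gently.

Call:
{"op": "move_arm", "data": {
  "moves": [
    [[-0.002, -0.012, 0, 0, 0, 0, 1], [-0.002, -0.012, 0, 0, 0, 0, 1], [0, 0, 0, 0, 0, 0, 1]]
  ]
}}

```text
clock: 5.75
eef_pos: [0.5868, -0.0178, 0.2453]
tool_rot: [0.765, 0.643, 0.024, -0.02]
ft_force: [0.0, -1.3, -0.7]
grip_width: 0.0161
```

```bash
python3 look.py
```

```text
5.75 pos [ 0.5868 -0.0178  0.2453] w 0.0161 F [ 0.  -1.3 -0.7] T [-0.22 -0.07 -0.01]
yaw y -9.96 z [ 0.0106  0.0619 -0.998 ]
```

Call:
{"op": "move_arm", "data": {
  "moves": [
    [[-0.002, -0.012, 0, 0, 0, 0, 1], [-0.002, -0.012, 0, 0, 0, 0, 1], [-0.002, -0.012, 0, 0, 0, 0, 1], [0, 0, 0, 0, 0, 0, 1]]
  ]
}}

```text
clock: 6.08
eef_pos: [0.5833, -0.0379, 0.2453]
tool_rot: [0.766, 0.643, 0.024, -0.02]
ft_force: [0.2, -0.3, -1.6]
grip_width: 0.0158
```

```bash
python3 look.py
```

```text
6.08 pos [ 0.5833 -0.0379  0.2453] w 0.0158 F [ 0.2 -0.3 -1.6] T [-0.23 -0.02  0.05]
yaw y -9.98 z [ 0.0105  0.062  -0.998 ]
```

Call:
{"op": "move_arm", "data": {
  "moves": [
    [[-0.002, -0.012, 0, 0, 0, 0, 1], [-0.002, -0.01, 0, 0, 0, 0, 1], [0, 0, 0, 0, 0, 0, 1]]
  ]
}}

```text
clock: 6.33
eef_pos: [0.5811, -0.0505, 0.2454]
tool_rot: [0.766, 0.642, 0.024, -0.02]
ft_force: [0.2, -0.1, -1.3]
grip_width: 0.0163
```

```bash
python3 look.py
```

```text
6.33 pos [ 0.5811 -0.0505  0.2454] w 0.0163 F [ 0.2 -0.1 -1.3] T [-0.02  0.06  0.03]
yaw y -10.02 z [ 0.0107  0.0621 -0.998 ]
```

Call:
{"op": "move_arm", "data": {
  "moves": [
    [[-0.001, -0.004, 0, 0, 0, 0, 1], [0, 0, 0, 0, 0, 0, 1]]
  ]
}}

```text
clock: 6.5
eef_pos: [0.5811, -0.0507, 0.246]
tool_rot: [0.765, 0.643, 0.027, -0.022]
ft_force: [-0.2, -1.1, -0.8]
grip_width: 0.0158
```

Call:
{"op": "move_arm", "data": {
  "moves": [
    [[-0.001, -0.003, 0, 0, 0, 0, 1], [0, 0, 0, 0, 0, 0, 1]]
  ]
}}

```text
clock: 6.67
eef_pos: [0.5809, -0.0508, 0.2464]
tool_rot: [0.765, 0.643, 0.028, -0.023]
ft_force: [0.2, -0.1, -1.1]
grip_width: 0.0163
```

Call:
{"op": "move_arm", "data": {
  "moves": [
    [[-0.002, -0.008, 0, 0, 0, 0, 1], [-0.002, -0.008, 0, 0, 0, 0, 1]]
  ]
}}

```text
clock: 6.83
eef_pos: [0.5806, -0.0516, 0.2481]
tool_rot: [0.763, 0.645, 0.035, -0.027]
ft_force: [1.2, 13.6, 3.9]
grip_width: 0.016
```

```bash
python3 look.py wrist:w8 scene:s8;python3 - <<'E'
from h import *
c=load("s8.npz");cv2.imwrite("pics/s8c.png",cv2.resize(c["pixels"][150:280,220:380,::-1],None,fx=4.5,fy=4.5))
E
```

```text
6.83 pos [ 0.5806 -0.0516  0.2481] w 0.016 F [ 1.2 13.6  3.9] T [ 2.58 -0.26 -0.07]
yaw y -9.6 z [ 0.0182  0.0862 -0.9961]
```

View pics/w8.png

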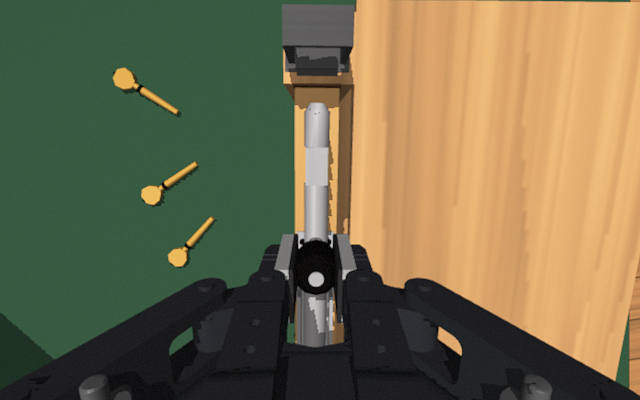

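View pics/s8c.png

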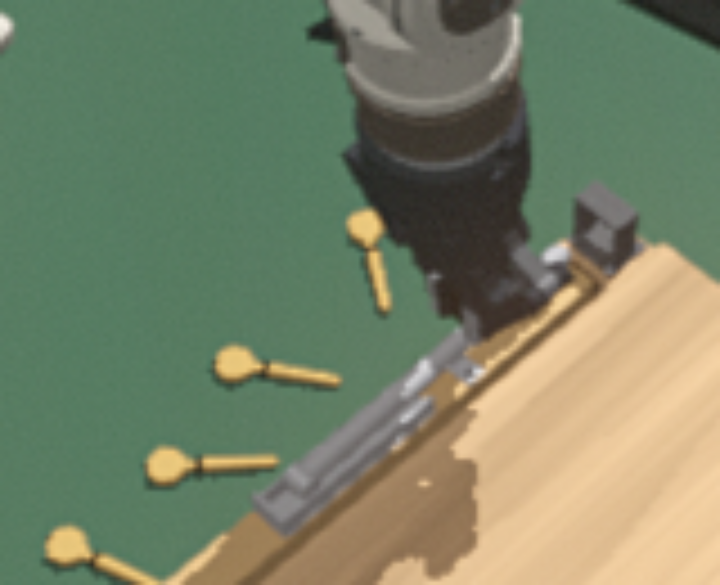

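The wrist view shows the rod's nose at (316,105), clear of the keeper edge at (318,75). Resistance is now 13.6 N toward +y, so this is the end stop. In the scene view the keeper is upright and empty. Next I'll relax the push and lift.

Call:
{"op": "move_arm", "data": {
  "moves": [
    [[0, 0, 0, 0, 0, 0, 1], [0, -0.002, 0.005, 0.03, -0.006, -0.01, 1], [0, -0.002, 0.005, 0.03, -0.006, 0, 1], [0, 0, 0, 0, 0, 0, 1]]
  ]
}}

```text
clock: 7.27
eef_pos: [0.5803, -0.0529, 0.2532]
tool_rot: [0.763, 0.643, 0.048, -0.038]
ft_force: [1.3, 3.1, -2.7]
grip_width: 0.0159
```

```bash
python3 look.py
```

```text
7.27 pos [ 0.5803 -0.0529  0.2532] w 0.0159 F [ 1.3  3.1 -2.7] T [ 0.61 -0.2   0.02]
yaw y -9.81 z [ 0.0245  0.1198 -0.9925]
```

Call:
{"op": "move_arm", "data": {
  "moves": [
    [[0, 0, 0.008, 0, 0, 0, 1], [0, 0, 0.01, 0, 0, 0, 1], [0, 0, 0, 0, 0, 0, 1]]
  ]
}}

```text
clock: 7.52
eef_pos: [0.5799, -0.0533, 0.2598]
tool_rot: [0.764, 0.642, 0.047, -0.04]
ft_force: [3.2, 4.2, -5.5]
grip_width: 0.0155
```

```bash
python3 look.py
```

```text
7.52 pos [ 0.5799 -0.0533  0.2598] w 0.0155 F [ 3.2  4.2 -5.5] T [ 0.74 -0.52  0.01]
yaw y -9.88 z [ 0.0207  0.1226 -0.9922]
```

Call:
{"op": "move_arm", "data": {
  "moves": [
    [[0, 0, 0.012, 0, 0, 0, 1], [0, 0, 0.012, 0, 0, 0, 1], [0, 0, 0.012, 0, 0, 0, 1], [0, 0, 0.01, 0, 0, 0, 1], [0, 0, 0, 0, 0, 0, 1]]
  ]
}}

```text
clock: 7.93
eef_pos: [0.5799, -0.0535, 0.2826]
tool_rot: [0.764, 0.642, 0.046, -0.041]
ft_force: [1.8, 2.8, -7.0]
grip_width: 0.016
```

```bash
python3 look.py wrist:w9
```

```text
7.93 pos [ 0.5799 -0.0535  0.2826] w 0.016 F [ 1.8  2.8 -7. ] T [ 0.52 -0.4  -0.02]
yaw y -9.87 z [ 0.0173  0.1224 -0.9923]
```

View pics/w9.png

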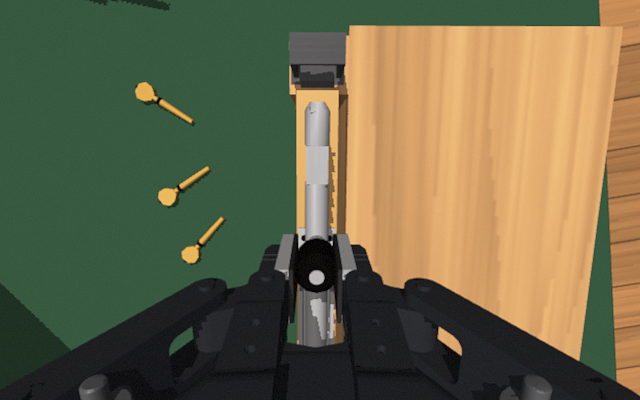

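The wrist view shows the sash top rail (col 300–340) rising with the bolt, the keeper now lower at (318,60), and the knob firmly held at (316,265). There are about 20 mm left to lift.

Call:
{"op": "move_arm", "data": {
  "moves": [
    [[0, 0, 0.012, 0, 0, 0, 1], [0, 0, 0.012, 0, 0, 0, 1], [0, 0, 0.012, 0, 0, 0, 1], [0, 0, 0.006, 0, 0, 0, 1], [0, 0, 0, 0, 0, 0, 1]]
  ]
}}

```text
clock: 8.4
eef_pos: [0.5798, -0.0535, 0.3053]
tool_rot: [0.764, 0.642, 0.046, -0.041]
ft_force: [1.5, 2.1, -7.9]
grip_width: 0.0161
```

```bash
python3 look.py top:t10 wrist:w10 scene:s10; python3 - <<'E'
from h import *
for f in("w10.npz","t10.npz","s10.npz"):
    c=load(f);z=c["range_z"];vv,uu=np.mgrid[:400,:640]
    d=np.stack([(uu-c["cx"])/c["fx"]*z,(vv-c["cy"])/c["fy"]*z,z],-1)@c["extrinsics"][:3,:3].T+c["extrinsics"][:3,3]
    # cabinet frame from yaw -10, origin from knob start - 121mm along y
    a=np.radians(-10);ex=np.array([np.cos(a),np.sin(a)]);ey=np.array([-np.sin(a),np.cos(a)])
    o=np.array([.590,-.0042])-.121*ey
    X=(d[...,:2]-o)@ex;Y=(d[...,:2]-o)@ey;Z=d[...,2]
    for y0,y1 in((-.14,-.11),(.03,.12),(.1,.14)):
        k=(abs(X)<.010)&(Y>y0)&(Y<y1)&(z>0)&(Z>.15)&(Z<.32)
        if k.sum(): print(f,y0,k.sum(),np.percentile(Z[k],[5,25,50,75,95]).round(4))
c=load("s10.npz");cv2.imwrite("pics/s10c.png",cv2.resize(c["pixels"][140:310,210:430,::-1],None,fx=3.5,fy=3.5))
E
```

```text
8.4 pos [ 0.5798 -0.0535  0.3053] w 0.0161 F [ 1.5  2.1 -7.9] T [ 0.4  -0.48 -0.02]
yaw y -9.85 z [ 0.0171  0.1221 -0.9924]
w10.npz 0.03 6108 [0.2484 0.2783 0.2855 0.3133 0.318 ]
w10.npz 0.1 2770 [0.248  0.2494 0.2862 0.2873 0.2886]
t10.npz 0.03 194 [0.2486 0.2506 0.2837 0.2871 0.2973]
t10.npz 0.1 176 [0.2482 0.2506 0.2857 0.2883 0.2908]
s10.npz -0.14 270 [0.1859 0.215  0.243  0.2496 0.2516]
s10.npz 0.03 791 [0.1659 0.1904 0.2452 0.2514 0.2823]
s10.npz 0.1 309 [0.1669 0.1906 0.2296 0.2492 0.2866]
```

View pics/s10c.png

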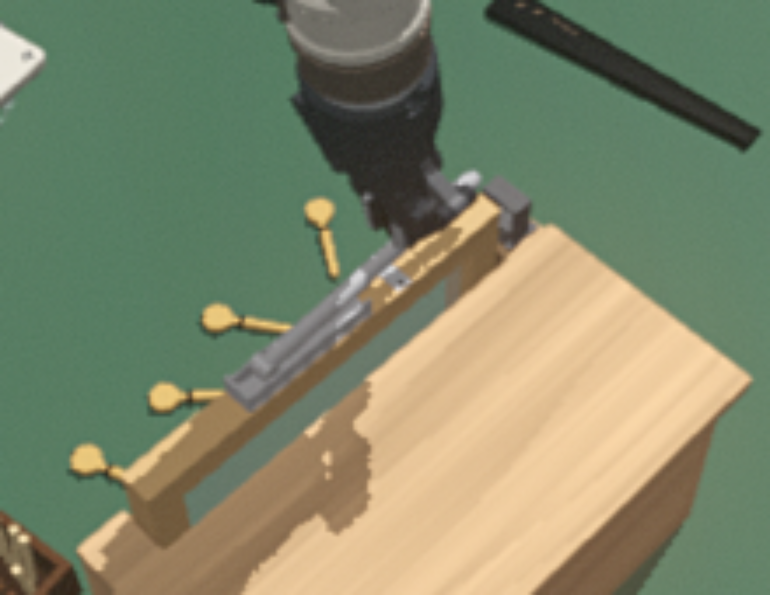

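View pics/t10.png

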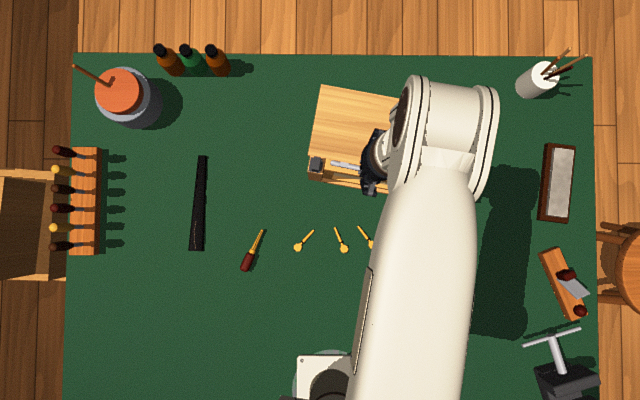

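The sash top rail reads 0.250 m by both the wrist and scene depth, so it's up 50 mm. The other items look unmoved. I'll hold for a moment to check it stays put.

Call:
{"op": "move_arm", "data": {
  "moves": [
    [[0, 0, 0, 0, 0, 0, 1], [0, 0, 0, 0, 0, 0, 1], [0, 0, 0, 0, 0, 0, 1], [0, 0, 0, 0, 0, 0, 1]]
  ]
}}

```text
clock: 8.88
eef_pos: [0.5798, -0.0533, 0.3046]
tool_rot: [0.764, 0.643, 0.046, -0.041]
ft_force: [1.8, 2.6, -6.5]
grip_width: 0.016
```

```bash
python3 look.py; python3 -c "
from workcell import *
job_done()"
```

```text
8.88 pos [ 0.5798 -0.0533  0.3046] w 0.016 F [ 1.8  2.6 -6.5] T [ 0.44 -0.57 -0.02]
yaw y -9.82 z [ 0.0171  0.1223 -0.9923]
the job is handed in; nothing more can be done
```

The bolt is drawn all the way back, and the arm is holding the sash about 5 cm up. I handed the job in at 8.9 s; no verdict was reported.

- **Lift and draw:** I lifted the knob about 7.5 mm and kept it there past the lip. Wrist readings while the nose was in the keeper stayed under about 2 N. The keeper was upright and empty in the pictures afterwards.
- **End stop:** The bolt met its stop with about 14 N of resistance, after the nose was clear of the keeper. My position sums put the draw at about 47 mm plus the unknown 0–5 mm start offset. So the stop is confirmed by force and by the pictures, not measured exactly.
- **Sash:** Its top rail reads about 0.250 m in the wrist, top and scene depth images, against 0.200 m closed. During the last 0.4 s hold the tool sank 0.7 mm. The load on the wrist is about 7 N and the grip is steady at 16 mm.
- **Other items:** Nothing else on the bench looked moved, as far as the pictures show. In the last top view the arm hid part of the bench, including the sound-post box and one tuning peg.

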